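# Bolt the reagent cupboard shut

## Task

The little reagent cupboard on the bench has been left ajar. Push its door shut, slide the barrel bolt fully home through its keeper on the frame, then turn the bolt's knob down into the notch so that the bolt cannot creep back. Leave the bottles, the dish and the spirit burner standing where they are.

Things in the scene. Friction and masses are not known exactly. Their poses are not given: they have to be found in the camera images.
- cupboard: White steel reagent cupboard, fixed on the bench: 320 wide (its y), 220 deep (its x), 310 tall. Origin: centre of its underside, z up. Its front is its plane x = -110 and looks along its -x; door hinges at +y. Its top panel (z 300 to 310) juts 30 out over door and bolt: the knob stands out only 14 (to ball centre) beyond it, so a gripper straight down strikes the panel; lean it away.
- door (a joint): Door angle, rad: 0 shut (stop); grows as the free edge swings out. White panel 254 wide, z 22 to 268, flush with the cupboard's front when shut; hinge line vertical at the cupboard's x = -110, y = +147, free edge 255 from it. Stiffish hinge (0.12 N m) holds it where left; no spring or catch. Starts 0.25 to 0.6.
- bolt (a joint): Bolt travel along the door towards its free edge, m: 0 drawn back, 0.045 home (stops). Steel rod 12 across, level, axis 222 above the bench and 14 off the door's face, under two straps 12 wide standing 25 off the face, centred 142 and 240 from the hinge line. Drag 2.5 N holds it where left. Starts at 0 to 0.012.
- knob (a joint): Turn of the knob about the bolt's axis, rad: 0 straight out from the door (as at the start), 1.05 fully down (stops). About 1 N on the ball turns it; it stays where left. A rib under the stem, 148 to 202 from the hinge line and 23 off the door's face, keeps it up while the bolt travels: it goes down only past the rib, bolt at 0.042 or more; the rib then stops the bolt sliding back.
- knob_ball (a point): Centre of the knob's steel ball: 18 across, on a 9 thick stem, 30 from the bolt's axis. Knob straight out, it is 44 off the door's face, 222 above the bench, and 165 mm plus the bolt travel from the hinge line. Its y runs level along the door to the hinges (home is -y); knob at 0, -x points straight out of the door, z up; these axes turn with the knob about y.
- bolt_tip (a point): Round nose of the bolt rod, the end that enters the keeper. Axes as the door's: -x out of its face, y along it to the hinges, z up.
- keeper_mouth (a point): Centre of the near opening of the keeper: steel staple on the fixed front post beside the door's free edge, 17 clear inside, 20 long along the bolt, standing 27 off the front. Axes as the cupboard's. Door shut, the drawn-back bolt's nose is in line and 18 short of it; home, 27 past it. The nose enters if the door is within 0.01 rad of shut.
- door_push (a point): Point on the door's outer face, 110 above the bench and 190 from the hinge line (65 in from the free edge), bare flat panel, a good place to push; the knob juts 53 out above it, so keep the gripper's body clear of that. Axes: -x out of the face, y along the door to the hinges, z up.
- vial_a: Bystander: amber glass bottle, screw cap, blank label, 44 across, 96 tall, upright, loose. Origin: centre of its underside.
- vial_b: Bystander: another amber bottle of the same size, upright, loose. Origin: centre of its underside.
- burner: Bystander: squat glass spirit burner, unlit, 82 across, 92 tall with its white wick holder, loose. Origin: centre of its underside.
- dish: Bystander: closed Petri dish, 92 across, 16 tall, lying flat, loose. Origin: centre of its underside.

How it is judged:
On the way, in this order (a step that is already met when the one before it is completed fails the run):
1. the door is pushed shut (value of joint door below 0.02 rad), for 0.2 s.
2. the bolt is slid home through its keeper with the door shut (value of joint door below 0.02 rad and value of joint bolt above 0.04 m), for 0.2 s.
3. the knob is turned down into its notch (all of step 2 and value of joint knob above 0.8 rad), for 0.2 s.
At the end, for the whole second after the job is handed in: Door shut (within 0.02 rad), bolt home in its keeper (travel over 40 of 45 mm), knob turned down (over 0.8 of 1.05 rad), all three at rest; both bottles, the burner and the dish upright (within 0.25 rad) and within 20 mm of where they stood (all of step 3 and velocity of joint door between -0.05 and 0.05 rad/s and velocity of joint bolt between -0.05 and 0.05 m/s and velocity of joint knob between -0.05 and 0.05 rad/s and distance of each of vial_a, vial_b, burner, dish from where it was at the start of the episode below 0.02 m and angle between each of vial_a, vial_b, burner, dish's own z axis and vertical below 0.25 rad); the robot touches nothing.
It fails at once if a bottle, the dish or the spirit burner is knocked over or shoved aside (over 20 mm or 0.25 rad) (not (distance of each of vial_a, vial_b, burner, dish from where it was at the start of the episode below 0.02 m and angle between each of vial_a, vial_b, burner, dish's own z axis and vertical below 0.25 rad)).
It also fails if it takes over 53 s, if anything falls off the work surface, if the arm or the gripper's body presses on something with over 40 N, if the wrist force passes 120 N, or if a joint passes its speed limit or range.

## Robot

A 6-joint arm with a two-finger parallel gripper is mounted at the origin on the work surface. World frame = base frame: x ahead of the robot, y to its left, z up, the work surface at z = 0. Lengths are in m, angles in rad, forces in N, time in s.
With the tool pointing down it reaches from about 0.4 to 0.825 m from the base axis. Payload 7 kg.
Tool frame: the origin (TCP) lies midway between the tips of the shut fingers; the grasp point (between the pads) lies 19 mm behind it; z points along the fingers, y is the line along which they close (so a half turn about z gives the same grasp; the last joint's range is limited). The gripper opens to 88 mm and grips with 3 to 60 N. Pads are 19 mm wide; open, the fingers measure 130 mm over their backs; the gripper's body (78 mm by 193 mm) begins 47 mm behind the grasp point.
Start: joints at [-0.994, 0.359, 0.012, 0, -1.224, -0.288], TCP at [0.192, -0.647, 0.227] pointing down, gripper open.
Joint ranges: [-3.07, 3.07], [-1.43, 2.12], [-1.02, 1.25], [-3.03, 1.67], [-3.05, -0], [-3.03, 3.03]. Speed limits (rad/s): [2.39, 2.39, 3.01, 3.14, 3.14, 3.14].

## Interface

Orientations are given as [roll, pitch, yaw] about the fixed x, y, z axes, in that order (R = Rz(yaw) Ry(pitch) Rx(roll)).
In Python, from workcell import telemetry, vision, robot gives the robot as it stands. The module is installed in compiled form; this text tells all that it offers.
- The arm moves only by the tool apply_moves, never from a script. Its argument "moves" is a list of rows, each an object with "jaw": the closure, from 0 (fully open) to 1 (shut); "slide": the shift along the tool's x, y, z in cm, a list of three; "twist": the turn about the tool's z in degrees. In form: [{"jaw": jaw, "slide": [tx, ty, tz], "twist": twist}, ...]. A call has 1 to 20 rows; each row shifts and turns the commanded pose from where the row before left it, along the tool's axes as they then stand; what a row does not reach is not made up. A row lasts 1/8 s, in which the tool goes at most 62.5 mm and 10.7 degrees, less where a joint would pass 70% of its speed; a pose out of reach is approached as far as the arm can. A call is refused whole if a number of a shift passes 6.25 or a number of a turn 10.7, either way. A call with a gripper value outside its range is refused whole. The fingers move at their own pace and stop on an object; the grip force is fixed at half the most. Time passes only in rows, so rows that do not move let the fingers close. It gives the time, the measured TCP pose, the force, the opening and the grip force at its end, in the units of the state.
- telemetry.sense(): the state, without advancing time (a new reading comes with each control period).
- vision.read_camera(name): name is "scene" or "top" or "wrist"; returns a dict with "color" (400x640x3 uint8, red, green, blue), "fx", "fy", "cx", "cy" (pixels), "extrinsics" (4x4, takes a point from world to camera coordinates); the wrist camera has in their place "tool_from_camera" (4x4, takes a point from camera to tool coordinates, whose origin is the TCP and whose axes are the flange's). Camera axes: x right, y up, looking along -z (the intrinsics and any distortion apply to the point x, -y, -z); pixel columns grow to the right and rows downward; lengths in m; the calibration is good to about 2 mm. A picture is of the moment at which its call begins: read the wrist's pose just before it. There is no depth.
- robot.finish_job(): hands the job in; it is judged then, once.
The state is a dict: "time": time; "qpos": joint angles; "joint_velocities": joint speeds; "joint_efforts": joint torques, N m; "tcp_pos": TCP position; "ee_rot": TCP orientation; "contact_force": force on the tool from outside, world axes, zero at the start; "moment": the same for the moment, N m; "width": finger opening in m; "gripper_force": force on a finger pad.
Only numpy, scipy, OpenCV 4.12 (cv2) and the standard library are available. Lean on these libraries where they do the work, as an engineer would, in place of code of your own. Each camera call takes 0.05 s, during which the arm holds its last target. There are 200 camera calls.

## Working session

There is one attempt and no reset: what is moved stays moved. The work goes in short steps, Python scripts to look and compute and a tool call to move; the robot and the scene stay as the last step left them, time stands still between calls to the robot, and variables do not carry over. Pictures are saved under pics/ and viewed, at most 10 in all, crops included, and the job is handed in when it is done.

Besides the shell and the picture viewer there is one more tool, called after ">>>" by a JSON object that holds its "method" and its "body", one argument or row to a line. apply_moves: Moves the arm, as the interface text tells. Its arguments: {"type":"object","properties":{"moves":{"type":"array"}},"required":["moves"]}

```bash
mkdir -p pics
python3 - <<'E'
from workcell import telemetry, vision, robot
import cv2,numpy as np,pickle
s=telemetry.sense();print(s)
d={}
for n in("scene","top","wrist"):
    c=vision.read_camera(n);d[n]=c;cv2.imwrite(f"pics/{n}0.png",c["color"][:,:,::-1])
    print(n,{k:(np.round(v,4).tolist()) for k,v in c.items() if k!="color"})
pickle.dump(d,open("c0.pkl","wb"))
E
```

```text
{'time': 0.0, 'qpos': array([-9.93922449e-01,  3.59376704e-01,  1.10755745e-02, -3.35715487e-04,
       -1.22409282e+00, -2.88088875e-01]), 'joint_velocities': array([-0.0005696 ,  0.00082621, -0.00010452, -0.00108739,  0.00238228,
       -0.00073557]), 'joint_efforts': array([-4.83529238e-04, -5.82722819e+01,  2.93050146e+01,  6.99730173e+00,
        7.02512145e-03, -1.83269685e-04]), 'tcp_pos': array([ 0.19206059, -0.64660115,  0.22563914]), 'ee_rot': array([ 3.13997120e+00, -1.51369522e-04, -2.85292186e+00]), 'contact_force': array([ 0.21325951,  0.00179738, -1.36463084]), 'moment': array([-0.05865374, -0.03487136,  0.00126126]), 'gripper_force': 0.0, 'width': 0.08778839287534841}
scene {'fx': 466.0938, 'fy': 466.0938, 'cx': 321.4912, 'cy': 189.0278, 'extrinsics': [[0.7657, 0.643, 0.0132, -0.4718], [-0.5003, 0.5826, 0.6406, 0.1859], [0.4042, -0.4971, 0.7678, -1.52], [0.0, 0.0, 0.0, 1.0]]}
top {'fx': 436.0282, 'fy': 436.0282, 'cx': 318.5583, 'cy': 205.0098, 'extrinsics': [[-0.0603, -0.9982, 0.0034, 0.0296], [0.9781, -0.0584, 0.2, -0.5903], [-0.1994, 0.0154, 0.9798, -1.0235], [0.0, 0.0, 0.0, 1.0]]}
wrist {'fx': 289.295, 'fy': 289.295, 'cx': 321.9566, 'cy': 203.2882, 'tool_from_camera': [[0.0012, 0.9547, 0.2975, 0.081], [1.0, -0.0012, -0.0003, 0.0003], [0.0001, 0.2975, -0.9547, -0.1587], [0.0, 0.0, 0.0, 1.0]]}
```

View pics/scene0.png

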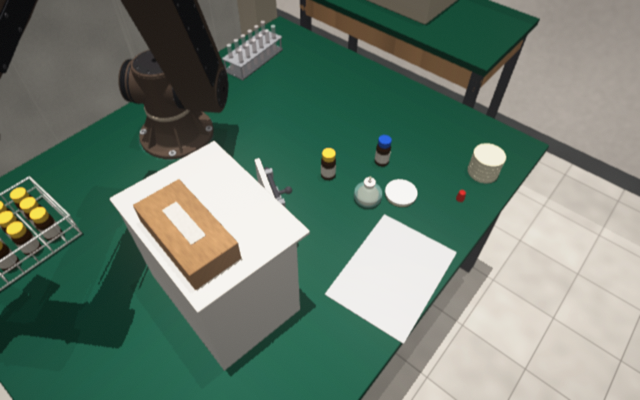

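View pics/top0.png

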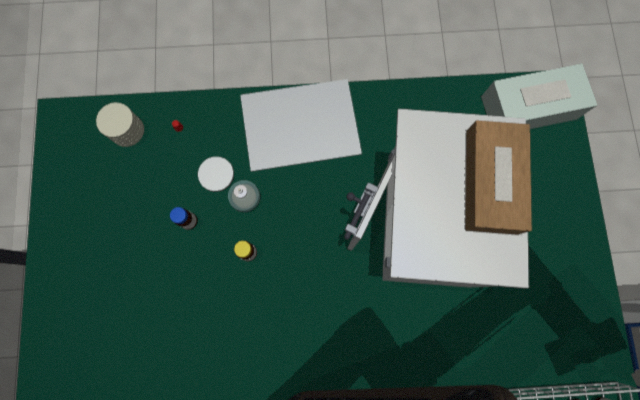

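The scene view shows the cupboard lower-centre with its door at the right, about (270,180). In the top view the cupboard's top spans (390–528, 109–287) and its front faces image left. The door is ajar from (393,155) to (352,245), with the knob at about (353,197). The bottles, burner and dish lie left at (185,217), (245,250), (243,195) and (215,174). Next I measure the corners.

```bash
cat > h.py <<'E'
import numpy as np,cv2
def ray(c,u,v):
    E=c["extrinsics"];R=E[:3,:3];o=-R.T@E[:3,3]
    d=R.T@np.array([(u-c["cx"])/c["fx"],-(v-c["cy"])/c["fy"],-1]);return o,d
def onz(c,u,v,z):
    o,d=ray(c,u,v);return o+d*(z-o[2])/d[2]
def proj(c,p):
    q=c["extrinsics"]@np.append(p,1);return c["cx"]+c["fx"]*q[0]/-q[2],c["cy"]-c["fy"]*q[1]/-q[2]
E
python3 - <<'E'
import pickle,cv2,numpy as np
from h import *
d=pickle.load(open("c0.pkl","rb"));c=d["top"];im=c["color"]
hsv=cv2.cvtColor(im,cv2.COLOR_RGB2HSV)
m=((hsv[...,1]<25)&(hsv[...,2]>205)).astype(np.uint8);m[:, :385]=0;m[:105]=0;m[:,535:]=0
m=cv2.morphologyEx(m,cv2.MORPH_OPEN,np.ones((5,5)))
pts=cv2.findContours(m,cv2.RETR_EXTERNAL,2)[0];k=max(pts,key=cv2.contourArea)
h=cv2.convexHull(k);ap=cv2.approxPolyDP(h,5,True)[:,0]
for u,v in ap: print(u,v,onz(c,u,v,.31).round(4))
g=im[140:260,330:400][:,:,::-1]
g1=cv2.resize(g,None,fx=5,fy=5,interpolation=cv2.INTER_CUBIC)
s=d["scene"]["color"][140:220,230:310][:,:,::-1]
g2=cv2.resize(s,(430,430),interpolation=cv2.INTER_CUBIC)
o=np.zeros((600,780,3),np.uint8);o[:,:350]=g1;o[:430,350:]=g2
cv2.imwrite("pics/crop.png",o)
E
```

```text
394 228 [ 0.4876 -0.1408  0.31  ]
420 254 [ 0.4362 -0.1844  0.31  ]
425 277 [ 0.3936 -0.189   0.31  ]
392 274 [ 0.4027 -0.129   0.31  ]
```

View pics/crop.png

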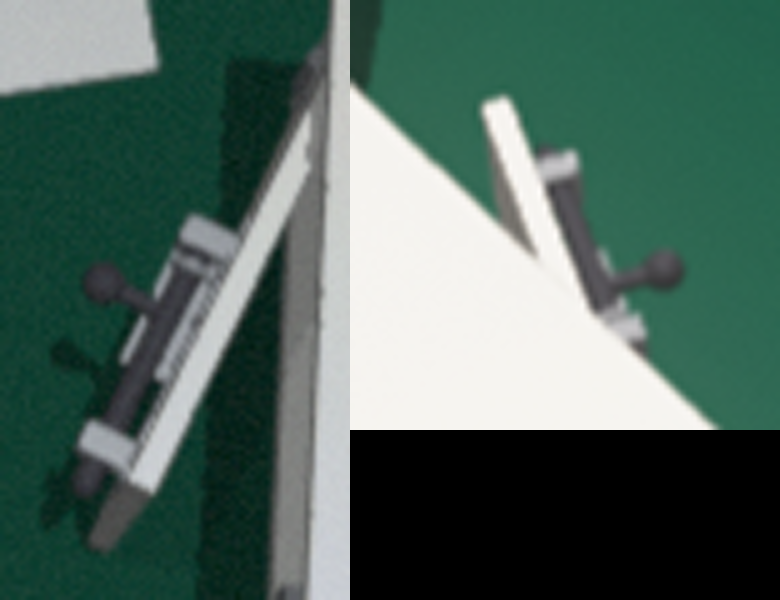

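The crop shows the ball at top pixel (350.6,196.6) and scene pixel (288.8,190.2). The door's top edge runs from about (391,163) to (358,238) in the top view. I'll loosen the mask for the panel corners.

```bash
cat >> h.py <<'E'
def tri(c1,p1,c2,p2):
    o1,d1=ray(c1,*p1);o2,d2=ray(c2,*p2)
    t=np.linalg.lstsq(np.c_[d1,-d2],o2-o1,rcond=None)[0]
    a,b=o1+t[0]*d1,o2+t[1]*d2;return (a+b)/2,np.linalg.norm(a-b)
E
python3 - <<'E'
import pickle,cv2,numpy as np
from h import *
d=pickle.load(open("c0.pkl","rb"));c=d["top"]
def quad(c,box,n):
    x0,y0,x1,y1=box;hsv=cv2.cvtColor(c["color"],cv2.COLOR_RGB2HSV)
    m=((hsv[...,1]<30)&(hsv[...,2]>185)).astype(np.uint8);k=np.zeros_like(m);k[y0:y1,x0:x1]=1;m*=k
    m=cv2.morphologyEx(m,cv2.MORPH_OPEN,np.ones((7,7)))
    k=max(cv2.findContours(m,cv2.RETR_EXTERNAL,2)[0],key=cv2.contourArea)
    return cv2.approxPolyDP(cv2.convexHull(k),4,True)[:,0]
for n,b in(("top",(380,100,540,300)),("scene",(100,130,320,310))):
    print(n)
    for u,v in quad(d[n],b,n): print(u,v,onz(d[n],u,v,.31).round(4))
print("ball",tri(d["top"],(350.6,196.6),d["scene"],(288.8,190.2)),onz(d["top"],350.6,196.6,.222))
print("door top edge",onz(c,330+160/5,140+490/5,.268),onz(c,330+305/5,140+175/5,.268))
s=d["scene"]
print("scene door free corner",onz(s,230+(483-350)/5.375,140+105/5.375,.268),onz(s,230+(508-350)/5.375,140+97/5.375,.268))
for n,u,v,z in(("blue",178.5,214.5,.096),("yel",242.5,249,.096),("burn",240,190,.092),("dish",215.5,173.5,.016),("strap?",0,0,0)):print(n,onz(c,u,v,z))
E
```

```text
top
399 110 [ 0.7229 -0.1732  0.31  ]
472 115 [ 0.7038 -0.3168  0.31  ]
526 236 [ 0.4577 -0.3864  0.31  ]
526 285 [ 0.3681 -0.3723  0.31  ]
391 275 [ 0.401 -0.127  0.31 ]
scene
216 143 [ 0.4092 -0.1302  0.31  ]
270 187 [ 0.5919 -0.1444  0.31  ]
305 227 [ 0.7144 -0.1733  0.31  ]
305 234 [ 0.7252 -0.1856  0.31  ]
195 309 [ 0.6845 -0.4233  0.31  ]
114 205 [ 0.3877 -0.382   0.31  ]
113 196 [ 0.3663 -0.3698  0.31  ]
ball (array([ 0.57303246, -0.07205141,  0.21854507]), np.float64(0.0006962316509649773)) [ 0.57204746 -0.07199762  0.222     ]
door top edge [ 0.4774355  -0.08388929  0.268     ] [ 0.60180556 -0.1528396   0.268     ]
scene door free corner [ 0.48041721 -0.08405675  0.268     ] [ 0.48519186 -0.07367796  0.268     ]
blue [0.58047951 0.32959647 0.096     ]
yel [0.4890078  0.17938881 0.096     ]
burn [0.632852   0.18244526 0.092     ]
dish [0.70020806 0.25814003 0.016     ]
strap? [1.26250746 0.87688204 0.        ]
```

Run:
```python
import pickle,cv2,numpy as np
from h import *
d=pickle.load(open("c0.pkl","rb"));c=d["top"]
g=cv2.GaussianBlur(c["color"],(3,3),0).astype(float).mean(2)
# front edge: per row strongest rising gradient near expected line
def edge(lines,fix):
    P=[]
    for (a,lo,hi,ax) in lines:
        r=g[a,lo:hi] if ax==0 else g[lo:hi,a]
        gr=np.abs(np.diff(r));k=gr.argmax();k0=max(k-2,0);w=gr[k0:k+3]
        p=lo+.5+(w*np.arange(k0,k0+len(w))).sum()/w.sum()
        P.append((p,a) if ax==0 else (a,p))
    W=np.array([onz(c,u,v,.31)[:2] for u,v in P])
    for _ in range(3):
        m=W.mean(0);_,_,V=np.linalg.svd(W-m);r=(W-m)@V[1];k=abs(r)<max(.0015,2*np.median(abs(r)));W=W[k]
    print(fix,len(W),"mid",m.round(4),"dir",V[0].round(4),np.degrees(np.arctan2(V[0][1],V[0][0])).round(2),"rms",r.std().round(4));return m,V[0]
f=edge([(v,round(399-(v-110)*.056)-4,round(399-(v-110)*.056)+5,0) for v in list(range(116,150))+list(range(215,272))],"front")
n=edge([(u,274,292,1) for u in range(396,522)],"near")
h=edge([(u,104,118,1) for u in range(404,465)],"hinge side")
b=edge([(v,521,534,0) for v in range(240,282)],"back")
def X(a,b):
    t=np.linalg.solve(np.c_[a[1],-b[1]],b[0]-a[0]);return a[0]+t[0]*a[1]
A,B,C,=X(f,n),X(f,h),X(b,n)
print(A,B,C,np.linalg.norm(A-B),np.linalg.norm(A-C))
yc=(B-A)/np.linalg.norm(B-A);xc=np.array([yc[1],-yc[0]])
print("yaw",np.degrees(np.arctan2(xc[1],xc[0])))
O=(A+B)/2+.14*xc;print("O",O,"from near edge width", A+.16*yc+.14*xc, "from C",C+.16*yc-.11*xc)
H=O-.11*xc+.147*yc;print("hinge",H)
ball=np.array([.5725,-.072]);r=ball-H
L=np.linalg.norm(r);t=np.sqrt(L**2-.044**2)
# door dir at angle a: -yc rotated toward -xc
ang=np.arctan2(-(r@xc),-(r@yc))-np.arctan2(.044,t);print("door ang",ang,"travel",t-.165)
e=np.array([.4774,-.0839])-H;print("free edge (back top?)",np.linalg.norm(e),np.arctan2(-(e@xc),-(e@yc)))
```

```text
front 91 mid [ 0.5408 -0.1452] dir [-0.9909  0.1347] 172.26 rms 0.0003
near 126 mid [ 0.3809 -0.2494] dir [-0.1406 -0.9901] -98.08 rms 0.0002
hinge side 61 mid [ 0.7168 -0.2424] dir [-0.1382 -0.9904] -97.94 rms 0.0002
back 42 mid [ 0.4123 -0.3828] dir [-0.9896  0.1435] 171.75 rms 0.0001
[ 0.39847345 -0.12585162] [ 0.72688088 -0.17049978] [ 0.36299415 -0.37561456] 0.3314285725532699 0.25227030653589644
yaw -97.74209793622899
O [ 0.54381716 -0.28689953] from near edge width [ 0.53815497 -0.28612973] from C [ 0.53635424 -0.28817155]
hinge [ 0.70429575 -0.19770523]
door ang 0.38262766658681846 travel 0.011736883828648015
free edge (back top?) 0.25383717967884106 0.32978169960590364
```

Run:
```python
import pickle,cv2,numpy as np
from h import *
d=pickle.load(open("c0.pkl","rb"));c=d["top"]
g=c["color"].mean(2)
print(proj(c,[.3985,-.1259,.31]),proj(c,[.7269,-.1705,.31]))
for u in (410,450,500):print(u,"near",g[270:294,u].round(),"far",g[102:120,u].round())
a=cv2.resize(c["color"][100:130,390:440],(500,300),interpolation=1)
b=cv2.resize(c["color"][262:292,380:430],(500,300),interpolation=1)
s=d["scene"]["color"]
e=cv2.resize(s[215:245,285:315],(300,300),interpolation=1);f=cv2.resize(s[130:160,200:230],(300,300),interpolation=1)
o=np.vstack([np.hstack([a,e]),np.hstack([b,f])]);cv2.imwrite("pics/corn.png",o[:,:,::-1])
```

```text
(np.float64(390.54009763885654), np.float64(276.4254712848823)) (np.float64(397.4724506686895), np.float64(108.20241792119633))
410 near [207. 204. 206. 206. 205. 206. 203. 191. 145.  85.  76.  77.  63.  44.
  38.  37.  43.  39.  46.  44.  43.  45.  39.  47.] far [ 41.  40.  44.  41.  46.  45.  58. 111. 162. 188. 188. 192. 191. 191.
 191. 193. 191. 189.]
450 near [203. 202. 202. 203. 203. 204. 202. 204. 203. 204. 193. 152.  89.  77.
  78.  64.  49.  43.  35.  43.  42.  47.  39.  42.] far [ 46.  43.  42.  42.  42.  45.  39.  44.  43.  55. 111. 163. 188. 188.
 187. 189. 190. 188.]
500 near [196. 195. 195. 197. 196. 198. 194. 198. 196. 194. 196. 198. 196. 195.
 187. 140.  64.  28.  23.  26.  25.  28.  25.  29.] far [127. 101.  85.  82.  79.  71.  68.  68.  68.  72.  72.  72.  72.  80.
 142. 181. 186. 186.]
```

View pics/corn.png

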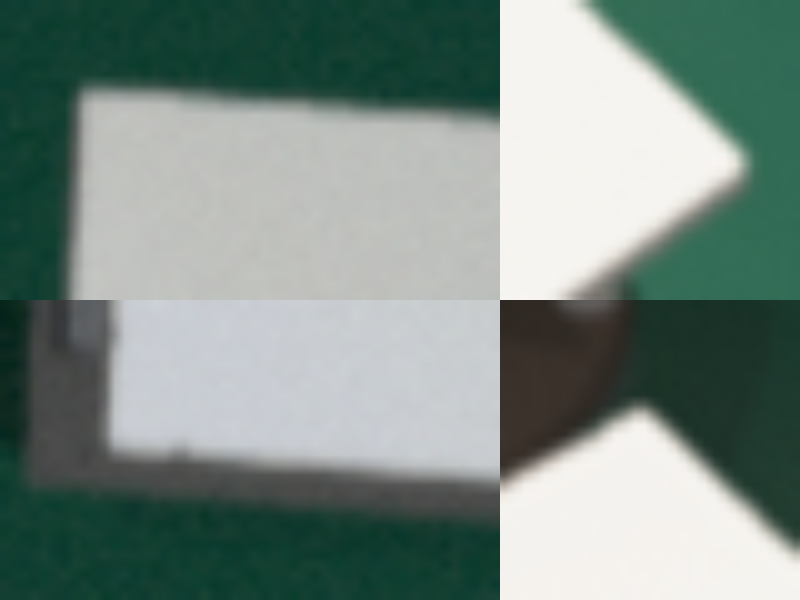

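The corners in the crops are: top view far (397.8,108.8) and near (390.7,277.3), scene view far (309.8,231) and near (214,140.6).

Run:
```python
import pickle
from h import *
d=pickle.load(open("c0.pkl","rb"));c=d["top"];s=d["scene"]
for a,b in(((397.8,108.8),(309.8,231)),((390.7,277.3),(214,140.6))):print(tri(c,a,s,b),onz(c,*a,.31),onz(s,*b,.31))
```

```text
(array([ 0.72655371, -0.17219881,  0.30681329]), np.float64(0.001232122461193982)) [ 0.72559623 -0.17102815  0.31      ] [ 0.72765062 -0.17435627  0.31      ]
(array([ 0.39711709, -0.1263813 ,  0.3069995 ]), np.float64(0.0004310831068377091)) [ 0.39690199 -0.12604536  0.31      ] [ 0.39996978 -0.12797322  0.31      ]
```

>>> {"method": "apply_moves", "body": {
  "moves": [
    {"jaw": 1,"slide": [0,0,-3.5],"twist": -10},
    {"jaw": 1,"slide": [0,0,-3.5],"twist": -10},
    {"jaw": 1,"slide": [0,0,-3.5],"twist": -10},
    {"jaw": 1,"slide": [0,0,-3.5],"twist": -10},
    {"jaw": 1,"slide": [0,0,-3.5],"twist": -10},
    {"jaw": 1,"slide": [0,0,-3.5],"twist": -10},
    {"jaw": 1,"slide": [0,0,-3.5],"twist": -5.7},
    {"jaw": 1,"slide": [0.3,5.9,0],"twist": 0},
    {"jaw": 1,"slide": [0.3,5.9,0],"twist": 0},
    {"jaw": 1,"slide": [0.3,5.9,0],"twist": 0},
    {"jaw": 1,"slide": [0.3,5.9,0],"twist": 0},
    {"jaw": 1,"slide": [0.3,5.9,0],"twist": 0},
    {"jaw": 1,"slide": [0.3,5.9,0],"twist": 0},
    {"jaw": 1,"slide": [0.3,5.9,0],"twist": 0},
    {"jaw": 1,"slide": [0.3,5.9,0],"twist": 0}
  ]
}}

```text
time: 2.02
tcp_pos: [-0.2805, -0.6066, 0.4714]
ee_rot: [-3.141, 0.0, -1.706]
contact_force: [0.3, -1.8, 0.3]
width: 0.0005
gripper_force: 0.0
```

```bash
cat > st.py <<'E'
from workcell import telemetry
from scipy.spatial.transform import Rotation as R
import numpy as np
s=telemetry.sense();r=R.from_euler("xyz",s["ee_rot"]).as_matrix()
print(round(s["time"],2),"q",s["qpos"].round(3),"tcp",s["tcp_pos"].round(4),"F",s["contact_force"].round(1),"w",round(s["width"],4))
print("tool x,y,z:",r.T.round(3).tolist())
E
python3 st.py
```

```text
2.02 q [-1.713  0.31   0.478 -0.    -1.739  1.578] tcp [-0.2805 -0.6066  0.4714] F [ 0.3 -1.8  0.3] w 0.0005
tool x,y,z: [[-0.135, -0.991, -0.0], [-0.991, 0.135, -0.0], [0.0, 0.0, -1.0]]
```

>>> {"method": "apply_moves", "body": {
  "moves": [
    {"jaw": 1,"slide": [5,0,0],"twist": 0},
    {"jaw": 1,"slide": [5,0,0],"twist": 0},
    {"jaw": 1,"slide": [5,0,0],"twist": 0},
    {"jaw": 1,"slide": [5,0,0],"twist": 0},
    {"jaw": 1,"slide": [5,0,0],"twist": 0},
    {"jaw": 1,"slide": [5,0,0],"twist": 0}
  ]
}}

```text
time: 2.78
tcp_pos: [-0.3, -0.8519, 0.4272]
ee_rot: [3.121, -0.054, -1.706]
contact_force: [-0.1, 1.7, 1.4]
width: 0.0006
gripper_force: 0.0
```

```bash
python3 st.py
```

```text
2.77 q [-1.686  0.822  1.249  0.023 -1.945  1.56 ] tcp [-0.3    -0.8519  0.4272] F [-0.1  1.7  1.4] w 0.0006
tool x,y,z: [[-0.134, -0.989, 0.054], [-0.991, 0.136, 0.02], [-0.028, -0.051, -0.998]]
```

>>> {"method": "apply_moves", "body": {
  "moves": [
    {"jaw": 1,"slide": [5,0,0],"twist": 0},
    {"jaw": 1,"slide": [5,0,0],"twist": 0},
    {"jaw": 1,"slide": [5,0,0],"twist": 0}
  ]
}}

```text
time: 3.15
tcp_pos: [-0.2943, -0.9215, 0.3895]
ee_rot: [3.094, -0.146, -1.702]
contact_force: [0.1, 0.1, -0.3]
width: 0.0003
gripper_force: 0.0
```

```bash
python3 st.py
```

```text
3.15 q [-1.659  0.876  1.25   0.055 -1.801  1.541] tcp [-0.2943 -0.9215  0.3895] F [ 0.1  0.1 -0.3] w 0.0003
tool x,y,z: [[-0.13, -0.981, 0.145], [-0.989, 0.138, 0.047], [-0.066, -0.138, -0.988]]
```

>>> {"method": "apply_moves", "body": {
  "moves": [
    {"jaw": 1,"slide": [5,2,0],"twist": 0},
    {"jaw": 1,"slide": [5,2,0],"twist": 0},
    {"jaw": 1,"slide": [5,2,0],"twist": 0}
  ]
}}

```text
time: 3.52
tcp_pos: [-0.3429, -0.97, 0.3639]
ee_rot: [3.061, -0.249, -1.696]
contact_force: [-0.0, -0.4, -0.7]
width: 0.0007
gripper_force: 0.0
```

```bash
python3 st.py
```

```text
3.52 q [-1.693  0.919  1.25   0.082 -1.652  1.575] tcp [-0.3429 -0.97    0.3639] F [-0.  -0.4 -0.7] w 0.0007
tool x,y,z: [[-0.121, -0.962, 0.247], [-0.987, 0.144, 0.078], [-0.111, -0.234, -0.966]]
```

>>> {"method": "apply_moves", "body": {
  "moves": [
    {"jaw": 1,"slide": [5.5,5,0],"twist": 0},
    {"jaw": 1,"slide": [5.5,5,0],"twist": 0},
    {"jaw": 1,"slide": [5.5,5,0],"twist": 0},
    {"jaw": 1,"slide": [5.5,5,0],"twist": 0}
  ]
}}

```text
time: 4.03
tcp_pos: [-0.4747, -0.9932, 0.3601]
ee_rot: [2.996, -0.399, -1.678]
contact_force: [0.6, 0.5, -0.5]
width: 0.0006
gripper_force: 0.0
```

```bash
python3 st.py
```

```text
4.03 q [-1.81   0.948  1.25   0.094 -1.459  1.682] tcp [-0.4747 -0.9932  0.3601] F [ 0.6  0.5 -0.5] w 0.0006
tool x,y,z: [[-0.099, -0.916, 0.389], [-0.978, 0.162, 0.134], [-0.186, -0.367, -0.912]]
```

>>> {"method": "apply_moves", "body": {
  "moves": [
    {"jaw": 1,"slide": [5.5,-5,0],"twist": 0},
    {"jaw": 1,"slide": [5.5,-5,0],"twist": 0},
    {"jaw": 1,"slide": [5.5,-5,0],"twist": 0},
    {"jaw": 1,"slide": [5.5,-5,0],"twist": 0}
  ]
}}

```text
time: 4.53
tcp_pos: [-0.2971, -1.1035, 0.3668]
ee_rot: [2.958, -0.499, -1.659]
contact_force: [0.2, 0.4, 0.0]
width: 0.0003
gripper_force: 0.0
```

```bash
python3 st.py
```

```text
4.53 q [-1.598  0.985  1.25   0.218 -1.353  1.468] tcp [-0.2971 -1.1035  0.3668] F [0.2 0.4 0. ] w 0.0003
tool x,y,z: [[-0.078, -0.874, 0.479], [-0.972, 0.174, 0.16], [-0.224, -0.453, -0.863]]
```

>>> {"method": "apply_moves", "body": {
  "moves": [
    {"jaw": 1,"slide": [5.5,-3,0],"twist": 0},
    {"jaw": 1,"slide": [5.5,-3,0],"twist": 0},
    {"jaw": 1,"slide": [0,0,-5],"twist": 0}
  ]
}}

```text
time: 4.9
tcp_pos: [-0.2193, -1.1205, 0.403]
ee_rot: [2.937, -0.556, -1.639]
contact_force: [-0.4, -1.2, -1.7]
width: 0.0006
gripper_force: 0.0
```

```bash
python3 st.py
cat > go.py <<'E'
# print rows (cm, tool frame) for a chain of world waypoints from the measured pose
import sys,json,numpy as np
from workcell import telemetry
from scipy.spatial.transform import Rotation as R
def rows(wps,step=5.5):
    s=telemetry.sense();M=R.from_euler("xyz",s["ee_rot"]).as_matrix();p=s["tcp_pos"]
    for w in wps:
        d=M.T@(np.array(w)-p)*100;n=int(np.ceil(np.linalg.norm(d)/step));print(n,"x",(d/n).round(2).tolist());p=np.array(w)
if __name__=="__main__":rows(json.loads(sys.argv[1]),float(sys.argv[2]))
E
python3 go.py '[[-0.1,-0.75,0.55],[0.45,-0.45,0.6],[0.58,0.05,0.45],[0.58,0.05,0.25]]' 5.5
```

```text
4.9 q [-1.512  0.933  1.17   0.282 -1.289  1.378] tcp [-0.2193 -1.1205  0.403 ] F [-0.4 -1.2 -1.7] w 0.0006
tool x,y,z: [[-0.058, -0.848, 0.528], [-0.97, 0.174, 0.173], [-0.238, -0.502, -0.832]]
8 x [-3.04, -0.32, -4.21]
12 x [-2.16, -3.94, -2.69]
10 x [-5.1, -0.65, -1.57]
4 x [-2.64, -0.86, 4.16]
```

>>> {"method": "apply_moves", "body": {
  "moves": [
    {"jaw": 1,"slide": [-3,-0.3,-4.2],"twist": 0},
    {"jaw": 1,"slide": [-3,-0.3,-4.2],"twist": 0},
    {"jaw": 1,"slide": [-3,-0.3,-4.2],"twist": 0},
    {"jaw": 1,"slide": [-3,-0.3,-4.2],"twist": 0},
    {"jaw": 1,"slide": [-3,-0.3,-4.2],"twist": 0},
    {"jaw": 1,"slide": [-3,-0.3,-4.2],"twist": 0},
    {"jaw": 1,"slide": [-3,-0.3,-4.2],"twist": 0},
    {"jaw": 1,"slide": [-3,-0.3,-4.2],"twist": 0},
    {"jaw": 1,"slide": [-2.2,-3.9,-2.7],"twist": 0},
    {"jaw": 1,"slide": [-2.2,-3.9,-2.7],"twist": 0},
    {"jaw": 1,"slide": [-2.2,-3.9,-2.7],"twist": 0},
    {"jaw": 1,"slide": [-2.2,-3.9,-2.7],"twist": 0},
    {"jaw": 1,"slide": [-2.2,-3.9,-2.7],"twist": 0},
    {"jaw": 1,"slide": [-2.2,-3.9,-2.7],"twist": 0},
    {"jaw": 1,"slide": [-2.2,-3.9,-2.7],"twist": 0},
    {"jaw": 1,"slide": [-2.2,-3.9,-2.7],"twist": 0},
    {"jaw": 1,"slide": [-2.2,-3.9,-2.7],"twist": 0},
    {"jaw": 1,"slide": [-2.2,-3.9,-2.7],"twist": 0},
    {"jaw": 1,"slide": [-2.2,-3.9,-2.7],"twist": 0},
    {"jaw": 1,"slide": [-2.2,-3.9,-2.7],"twist": 0}
  ]
}}

```text
time: 7.4
tcp_pos: [0.4414, -0.4509, 0.6036]
ee_rot: [2.936, -0.574, -1.642]
contact_force: [1.0, -0.1, 0.7]
width: 0.0005
gripper_force: 0.0
```

```bash
python3 st.py;python3 go.py '[[0.58,0.05,0.5],[0.58,0.05,0.25]]' 5
```

```text
7.4 q [-0.176  0.184  0.221  0.593 -1.75   0.109] tcp [ 0.4414 -0.4509  0.6036] F [ 1.  -0.1  0.7] w 0.0005
tool x,y,z: [[-0.06, -0.838, 0.543], [-0.968, 0.181, 0.171], [-0.242, -0.515, -0.822]]
11 x [-4.4, -0.56, -1.88]
6 x [-2.26, -0.71, 3.43]
```

>>> {"method": "apply_moves", "body": {
  "moves": [
    {"jaw": 1,"slide": [-4.4,-0.6,-1.9],"twist": 0},
    {"jaw": 1,"slide": [-4.4,-0.6,-1.9],"twist": 0},
    {"jaw": 1,"slide": [-4.4,-0.6,-1.9],"twist": 0},
    {"jaw": 1,"slide": [-4.4,-0.6,-1.9],"twist": 0},
    {"jaw": 1,"slide": [-4.4,-0.6,-1.9],"twist": 0},
    {"jaw": 1,"slide": [-4.4,-0.6,-1.9],"twist": 0},
    {"jaw": 1,"slide": [-4.4,-0.6,-1.9],"twist": 0},
    {"jaw": 1,"slide": [-4.4,-0.6,-1.9],"twist": 0},
    {"jaw": 1,"slide": [-4.4,-0.6,-1.9],"twist": 0},
    {"jaw": 1,"slide": [-4.4,-0.6,-1.9],"twist": 0},
    {"jaw": 1,"slide": [-4.4,-0.6,-1.9],"twist": 0},
    {"jaw": 1,"slide": [-2.3,-0.7,3.4],"twist": 0},
    {"jaw": 1,"slide": [-2.3,-0.7,3.4],"twist": 0},
    {"jaw": 1,"slide": [-2.3,-0.7,3.4],"twist": 0},
    {"jaw": 1,"slide": [-2.3,-0.7,3.4],"twist": 0},
    {"jaw": 1,"slide": [-2.3,-0.7,3.4],"twist": 0},
    {"jaw": 1,"slide": [-2.3,-0.7,3.4],"twist": 0},
    {"jaw": 1,"slide": [0,0,0],"twist": 0}
  ]
}}

```text
time: 9.65
tcp_pos: [0.582, 0.0514, 0.2489]
ee_rot: [2.929, -0.577, -1.639]
contact_force: [0.1, -0.1, 1.6]
width: 0.0002
gripper_force: 0.0
```

```bash
python3 st.py
python3 - <<'E'
from workcell import vision
import cv2,numpy as np
a=vision.read_camera("scene")["color"];b=vision.read_camera("top")["color"];w=vision.read_camera("wrist")["color"]
A=cv2.resize(a[110:260,200:360],(400,375));B=cv2.resize(b[100:250,250:410],(400,375));W=cv2.resize(w,(352,220))
o=np.zeros((595,800,3),np.uint8);o[:375,:400]=A;o[:375,400:]=B;o[375:,:352]=W
cv2.imwrite("pics/v1.png",o[:,:,::-1])
E
```

```text
9.65 q [ 0.609  0.456 -0.058  0.287 -1.603 -0.813] tcp [0.582  0.0514 0.2489] F [ 0.1 -0.1  1.6] w 0.0002
tool x,y,z: [[-0.057, -0.836, 0.546], [-0.967, 0.182, 0.177], [-0.247, -0.518, -0.819]]
```

View pics/v1.png

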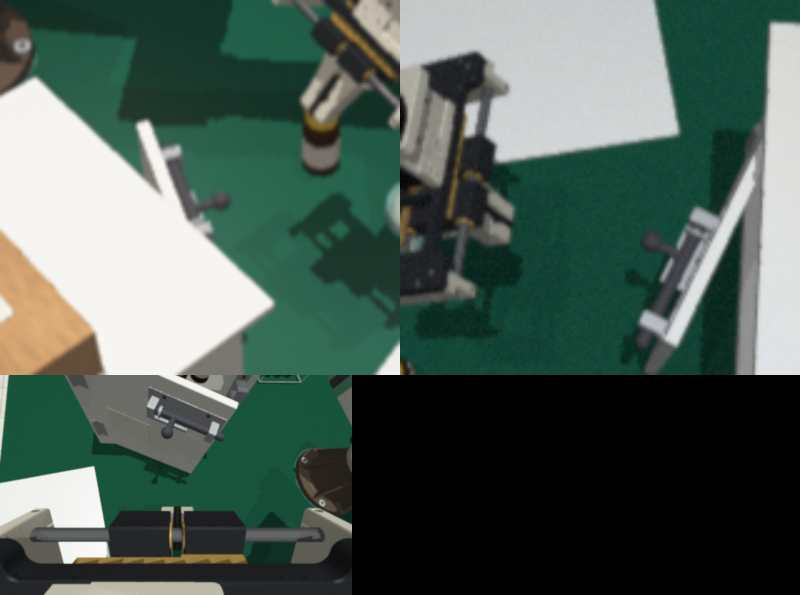

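The crops show the leaned gripper with its fingers shut, clear outside the door. The ball and bolt are unchanged. Next I push the ball to shut the door.

```bash
python3 go.py '[[0.565,-0.03,0.217],[0.54,-0.100,0.217]]' 2
```

```text
5 x [1.01, -0.05, 1.54]
4 x [1.5, 0.29, 1.05]
```

>>> {"method": "apply_moves", "body": {
  "moves": [
    {"jaw": 1,"slide": [1.7,-0.1,2.6],"twist": 0},
    {"jaw": 1,"slide": [1.7,-0.1,2.6],"twist": 0},
    {"jaw": 1,"slide": [1.7,-0.1,2.5],"twist": 0},
    {"jaw": 1,"slide": [1.2,0.25,0.85],"twist": 0},
    {"jaw": 1,"slide": [1.2,0.25,0.85],"twist": 0},
    {"jaw": 1,"slide": [1.2,0.25,0.85],"twist": 0},
    {"jaw": 1,"slide": [1.2,0.25,0.85],"twist": 0},
    {"jaw": 1,"slide": [1.2,0.25,0.85],"twist": 0},
    {"jaw": 1,"slide": [0,0,0],"twist": 0}
  ]
}}

```text
time: 10.92
tcp_pos: [0.5383, -0.102, 0.2155]
ee_rot: [2.936, -0.574, -1.644]
contact_force: [0.0, -0.1, 0.2]
width: 0.0005
gripper_force: 0.0
```

```bash
python3 st.py;python3 go.py '[[0.537,-0.118,0.217]]' 0.4;python3 - <<'E'
from workcell import vision
import cv2,numpy as np
a=vision.read_camera("scene")["color"];b=vision.read_camera("top")["color"]
A=cv2.resize(a[130:230,220:327],(400,375));B=cv2.resize(b[140:290,270:430],(400,375))
cv2.imwrite("pics/v2.png",np.hstack([A,B])[:,:,::-1])
E
```

```text
10.93 q [ 0.43   0.351 -0.334  0.384 -1.387 -0.732] tcp [ 0.5383 -0.102   0.2155] F [ 0.  -0.1  0.2] w 0.0005
tool x,y,z: [[-0.061, -0.837, 0.543], [-0.968, 0.182, 0.171], [-0.242, -0.516, -0.822]]
5 x [0.29, -0.03, 0.15]
```

View pics/v2.png

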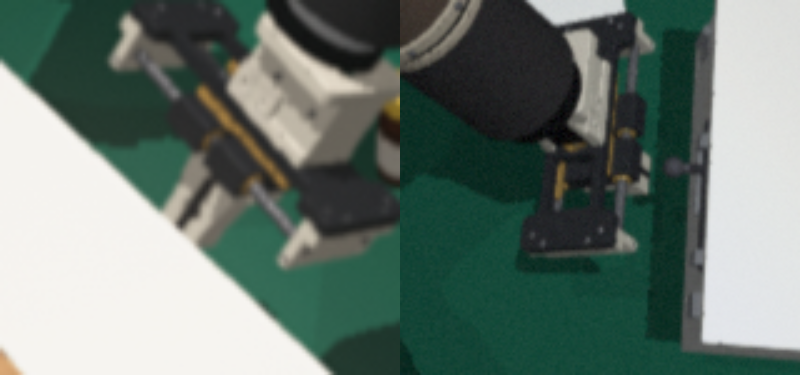

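The top crop shows the door swung shut. The ball is at top pixel (380.1,207.2), with the finger clear of it on the outside.

Run:
```python
from workcell import vision
from h import *
c=vision.read_camera("top");im=c["color"]
p=onz(c,380.1,207.2,.222);print(p)
xc=np.array([-.1357,-.9907]);yc=np.array([.9907,-.1357]);H=np.array([.704,-.198])
r=p[:2]-H;print("off",-(r@xc),"along",-(r@yc))
crop=im[180:265,360:400];cv2.imwrite("pics/v3.png",cv2.resize(crop,None,fx=7,fy=7,interpolation=2)[:,:,::-1])
```

```text
[ 0.54557688 -0.13222135  0.222     ]
off 0.0436688922503066 along 0.1658759436526984
```

View pics/v3.png

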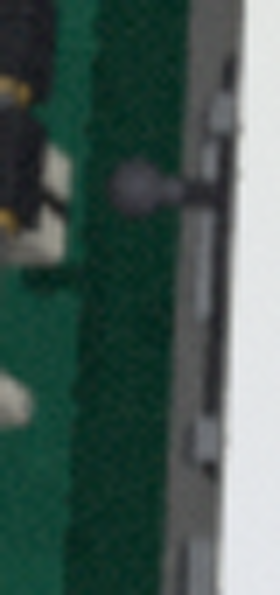

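The ball is about 44–46 mm off the shut plane and about 166 mm from the hinge, so the door is nearly or fully shut. I'll press gently to be sure.

>>> {"method": "apply_moves", "body": {
  "moves": [
    {"jaw": 1,"slide": [0.35,-0.6,0],"twist": 0},
    {"jaw": 1,"slide": [0.35,0,0.2],"twist": 0},
    {"jaw": 1,"slide": [0.3,0,0.2],"twist": 0},
    {"jaw": 1,"slide": [0.2,0,0.1],"twist": 0}
  ]
}}

```text
time: 11.58
tcp_pos: [0.5425, -0.1147, 0.2164]
ee_rot: [2.936, -0.574, -1.643]
contact_force: [0.3, 0.9, -0.2]
width: 0.0005
gripper_force: 0.4
```

>>> {"method": "apply_moves", "body": {
  "moves": [
    {"jaw": 1,"slide": [0.25,0,0.15],"twist": 0},
    {"jaw": 1,"slide": [0,0,0],"twist": 0}
  ]
}}

```text
time: 11.82
tcp_pos: [0.5424, -0.116, 0.2162]
ee_rot: [2.938, -0.571, -1.643]
contact_force: [-1.7, 9.7, 0.5]
width: 0.0004
gripper_force: 4.8
```

```bash
python3 go.py '[[0.557,-0.092,0.216],[0.5946,-0.0972,0.214],[0.589,-0.138,0.212],[0.5347,-0.1306,0.212]]' 2
```

```text
2 x [-1.06, -0.49, -0.78]
2 x [0.05, -1.89, -0.24]
3 x [1.12, -0.08, 0.8]
3 x [-0.1, 1.8, 0.31]
```

>>> {"method": "apply_moves", "body": {
  "moves": [
    {"jaw": 1,"slide": [-1.1,-0.5,-0.8],"twist": 0},
    {"jaw": 1,"slide": [-1.1,-0.5,-0.8],"twist": 0},
    {"jaw": 1,"slide": [0,-1.9,-0.2],"twist": 0},
    {"jaw": 1,"slide": [0,-1.9,-0.2],"twist": 0},
    {"jaw": 1,"slide": [0,0,0],"twist": 0},
    {"jaw": 1,"slide": [1.1,-0.1,0.8],"twist": 0},
    {"jaw": 1,"slide": [1.1,-0.1,0.8],"twist": 0},
    {"jaw": 1,"slide": [1.1,-0.1,0.8],"twist": 0},
    {"jaw": 1,"slide": [0,0,0],"twist": 0}
  ]
}}

```text
time: 12.95
tcp_pos: [0.5891, -0.1393, 0.2109]
ee_rot: [2.936, -0.574, -1.644]
contact_force: [-0.5, 0.9, 0.1]
width: 0.0004
gripper_force: 0.0
```

```bash
python3 st.py;python3 go.py '[[0.5347,-0.1306,0.212]]' 1;python3 - <<'E'
from workcell import vision
import cv2
c=vision.read_camera("top");cv2.imwrite("pics/v4.png",cv2.resize(c["color"][160:270,330:420],None,fx=5,fy=5,interpolation=2)[:,:,::-1])
E
```

```text
12.95 q [ 0.34   0.424 -0.245  0.425 -1.374 -0.66 ] tcp [ 0.5891 -0.1393  0.2109] F [-0.5  0.9  0.1] w 0.0004
tool x,y,z: [[-0.062, -0.838, 0.543], [-0.968, 0.182, 0.171], [-0.243, -0.515, -0.822]]
6 x [-0.06, 0.91, 0.13]
```

View pics/v4.png

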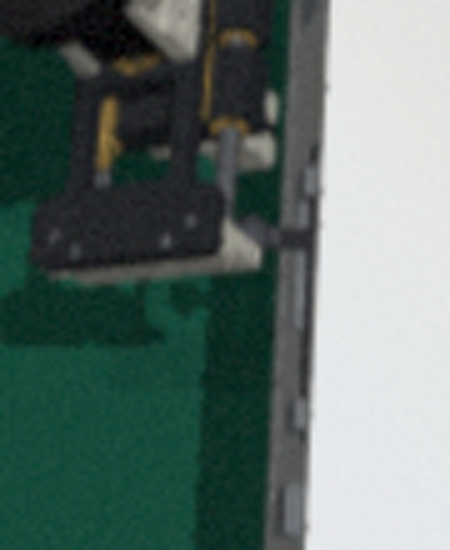

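The finger tip, at about (268,130) in the crop, is on the hinge side of the ball at (268,235). The gripper is clear of the panel. Now I push home.

>>> {"method": "apply_moves", "body": {
  "moves": [
    {"jaw": 1,"slide": [-0.1,0.9,0.15],"twist": 0},
    {"jaw": 1,"slide": [-0.1,0.9,0.15],"twist": 0},
    {"jaw": 1,"slide": [-0.1,0.9,0.15],"twist": 0},
    {"jaw": 1,"slide": [-0.1,0.9,0.15],"twist": 0},
    {"jaw": 1,"slide": [-0.1,0.9,0.15],"twist": 0}
  ]
}}

```text
time: 13.62
tcp_pos: [0.5445, -0.1293, 0.2098]
ee_rot: [2.937, -0.574, -1.643]
contact_force: [2.1, -1.3, 0.3]
width: 0.0006
gripper_force: 1.5
```

>>> {"method": "apply_moves", "body": {
  "moves": [
    {"jaw": 1,"slide": [-0.1,0.8,0.1],"twist": 0},
    {"jaw": 1,"slide": [0,0.4,0.1],"twist": 0}
  ]
}}

```text
time: 13.88
tcp_pos: [0.5324, -0.1272, 0.2095]
ee_rot: [2.937, -0.573, -1.643]
contact_force: [3.0, -0.3, 1.1]
width: 0.0001
gripper_force: 1.3
```

>>> {"method": "apply_moves", "body": {
  "moves": [
    {"jaw": 1,"slide": [0.1,0.4,0.1],"twist": 0},
    {"jaw": 1,"slide": [0.1,0.4,0.1],"twist": 0}
  ]
}}

```text
time: 14.12
tcp_pos: [0.5244, -0.1284, 0.2099]
ee_rot: [2.937, -0.573, -1.643]
contact_force: [2.4, 1.7, -0.6]
width: 0.0005
gripper_force: 1.4
```

>>> {"method": "apply_moves", "body": {
  "moves": [
    {"jaw": 1,"slide": [0.1,0.4,0.1],"twist": 0},
    {"jaw": 1,"slide": [0,0,0],"twist": 0}
  ]
}}

```text
time: 14.38
tcp_pos: [0.5227, -0.1284, 0.2109]
ee_rot: [2.942, -0.572, -1.643]
contact_force: [9.9, 1.2, -0.5]
width: 0.0005
gripper_force: 4.8
```

The force rises at the travel where the ball should be about 210 mm from the hinge. I'll back off, rise and check.

```bash
python3 go.py '[[0.533,-0.1285,0.211],[0.539,-0.075,0.211],[0.525,-0.065,0.28]]' 2
```

```text
1 x [-0.05, -1.0, -0.24]
3 x [-1.51, 0.12, -0.96]
4 x [0.75, 0.67, -1.47]
```

>>> {"method": "apply_moves", "body": {
  "moves": [
    {"jaw": 1,"slide": [0,-1,-0.2],"twist": 0},
    {"jaw": 1,"slide": [-1.5,0.1,-1],"twist": 0},
    {"jaw": 1,"slide": [-1.5,0.1,-1],"twist": 0},
    {"jaw": 1,"slide": [-1.5,0.1,-1],"twist": 0},
    {"jaw": 1,"slide": [0.8,0.7,-1.5],"twist": 0},
    {"jaw": 1,"slide": [0.8,0.7,-1.5],"twist": 0},
    {"jaw": 1,"slide": [0.8,0.7,-1.5],"twist": 0},
    {"jaw": 1,"slide": [0.8,0.7,-1.5],"twist": 0},
    {"jaw": 1,"slide": [0,0,0],"twist": 0}
  ]
}}

```text
time: 15.5
tcp_pos: [0.5232, -0.0671, 0.2846]
ee_rot: [2.94, -0.572, -1.645]
contact_force: [-0.6, -0.1, -0.2]
width: 0.0003
gripper_force: 0.0
```

```bash
python3 st.py; python3 go.py '[[0.507,-0.1085,0.246]]' 2
python3 - <<'E'
from workcell import vision
import cv2,numpy as np
c=vision.read_camera("top")["color"];w=vision.read_camera("wrist")["color"]
o=np.zeros((560,800,3),np.uint8)
o[:550,:350]=cv2.resize(c[170:280,350:420],None,fx=5,fy=5,interpolation=2)
o[:300,350:]=cv2.resize(w[:240,140:500],(450,300))
cv2.imwrite("pics/v5.png",o[:,:,::-1])
E
```

```text
15.5 q [ 0.497  0.283 -0.252  0.345 -1.543 -0.73 ] tcp [ 0.5232 -0.0671  0.2846] F [-0.6 -0.1 -0.2] w 0.0003
tool x,y,z: [[-0.062, -0.838, 0.542], [-0.969, 0.181, 0.169], [-0.239, -0.514, -0.824]]
3 x [0.49, 0.06, 1.9]
```

View pics/v5.png

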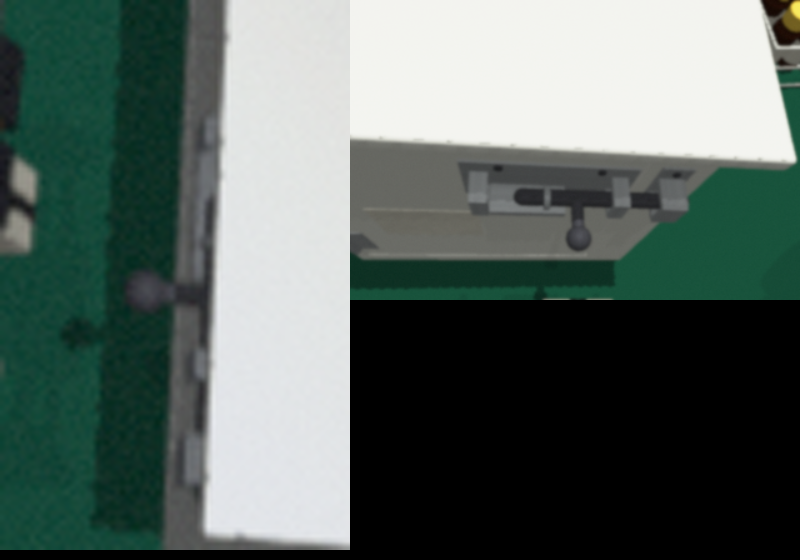

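The wrist view shows the bolt through the keeper. In the top view the ball is at pixel (379.6,228).

Run:
```python
import pickle
from h import *
c=pickle.load(open("c0.pkl","rb"))["top"]
p=onz(c,379.6,228,.222);r=p[:2]-[.704,-.198];print(p,"off",-(r@[-.1357,-.9907]),"along",-(r@[.9907,-.1357]))
```

```text
[ 0.50163133 -0.12727338  0.222     ] off 0.04260743355174095 along 0.2100842452207559
```

>>> {"method": "apply_moves", "body": {
  "moves": [
    {"jaw": 1,"slide": [0.5,0.05,1.9],"twist": 0},
    {"jaw": 1,"slide": [0.5,0.05,1.9],"twist": 0},
    {"jaw": 1,"slide": [0.5,0.05,1.7],"twist": 0},
    {"jaw": 1,"slide": [0,0,0],"twist": 0}
  ]
}}

```text
time: 16.1
tcp_pos: [0.5062, -0.1089, 0.245]
ee_rot: [2.934, -0.575, -1.643]
contact_force: [0.0, 0.5, 0.3]
width: 0.0005
gripper_force: 0.0
```

>>> {"method": "apply_moves", "body": {
  "moves": [
    {"jaw": 1,"slide": [0,0,0.8],"twist": 0},
    {"jaw": 1,"slide": [0,0,0.8],"twist": 0},
    {"jaw": 1,"slide": [0,0,0.7],"twist": 0},
    {"jaw": 1,"slide": [0,0,0.7],"twist": 0}
  ]
}}

```text
time: 16.6
tcp_pos: [0.5009, -0.1228, 0.221]
ee_rot: [2.938, -0.573, -1.643]
contact_force: [2.3, 4.7, 1.4]
width: -0.0001
gripper_force: 1.5
```

>>> {"method": "apply_moves", "body": {
  "moves": [
    {"jaw": 1,"slide": [0,0,0.7],"twist": 0},
    {"jaw": 1,"slide": [0,0,0.6],"twist": 0}
  ]
}}

```text
time: 16.85
tcp_pos: [0.4967, -0.1302, 0.2102]
ee_rot: [2.936, -0.574, -1.643]
contact_force: [0.1, 1.9, -0.3]
width: 0.0008
gripper_force: 0.8
```

>>> {"method": "apply_moves", "body": {
  "moves": [
    {"jaw": 1,"slide": [0,0,0.5],"twist": 0},
    {"jaw": 1,"slide": [0,0,0],"twist": 0}
  ]
}}

```text
time: 17.1
tcp_pos: [0.4949, -0.1332, 0.2062]
ee_rot: [2.935, -0.574, -1.643]
contact_force: [-0.3, -0.1, 0.1]
width: 0.0004
gripper_force: 0.0
```

>>> {"method": "apply_moves", "body": {
  "moves": [
    {"jaw": 1,"slide": [-0.1,0,0.4],"twist": 0},
    {"jaw": 1,"slide": [0,0,0],"twist": 0}
  ]
}}

```text
time: 17.35
tcp_pos: [0.4948, -0.1341, 0.2032]
ee_rot: [2.936, -0.575, -1.643]
contact_force: [-0.3, 1.0, 4.1]
width: 0.0005
gripper_force: 2.2
```

>>> {"method": "apply_moves", "body": {
  "moves": [
    {"jaw": 1,"slide": [-0.1,0,0.3],"twist": 0},
    {"jaw": 1,"slide": [0,0,0],"twist": 0}
  ]
}}

```text
time: 17.6
tcp_pos: [0.4956, -0.1345, 0.2024]
ee_rot: [2.94, -0.576, -1.643]
contact_force: [-1.2, 6.0, 18.0]
width: 0.0003
gripper_force: 8.5
```

>>> {"method": "apply_moves", "body": {
  "moves": [
    {"jaw": 1,"slide": [0,0,-0.8],"twist": 0},
    {"jaw": 1,"slide": [0,0,-2],"twist": 0},
    {"jaw": 1,"slide": [0,0,-4],"twist": 0},
    {"jaw": 1,"slide": [0,0,-5],"twist": 0},
    {"jaw": 1,"slide": [0,0,0],"twist": 0},
    {"jaw": 1,"slide": [0,0,0],"twist": 0}
  ]
}}

```text
time: 18.35
tcp_pos: [0.5221, -0.0737, 0.2959]
ee_rot: [2.935, -0.574, -1.642]
contact_force: [0.4, -1.0, -1.2]
width: 0.0002
gripper_force: 0.0
```

```bash
python3 st.py
python3 - <<'E'
from workcell import vision
import cv2,numpy as np
c=vision.read_camera("top")["color"];w=vision.read_camera("wrist")["color"]
o=np.zeros((590,800,3),np.uint8)
o[:330,:210]=cv2.resize(c[170:280,350:420],None,fx=3,fy=3,interpolation=2)
o[:360,210:786]=cv2.resize(w,(576,360))
o[360:585,:440]=cv2.resize(c[110:290,100:452],(440,225))
cv2.imwrite("pics/v6.png",o[:,:,::-1])
E
```

```text
18.35 q [ 0.487  0.275 -0.24   0.349 -1.563 -0.714] tcp [ 0.5221 -0.0737  0.2959] F [ 0.4 -1.  -1.2] w 0.0002
tool x,y,z: [[-0.06, -0.838, 0.543], [-0.968, 0.181, 0.172], [-0.243, -0.515, -0.822]]
```

View pics/v6.png

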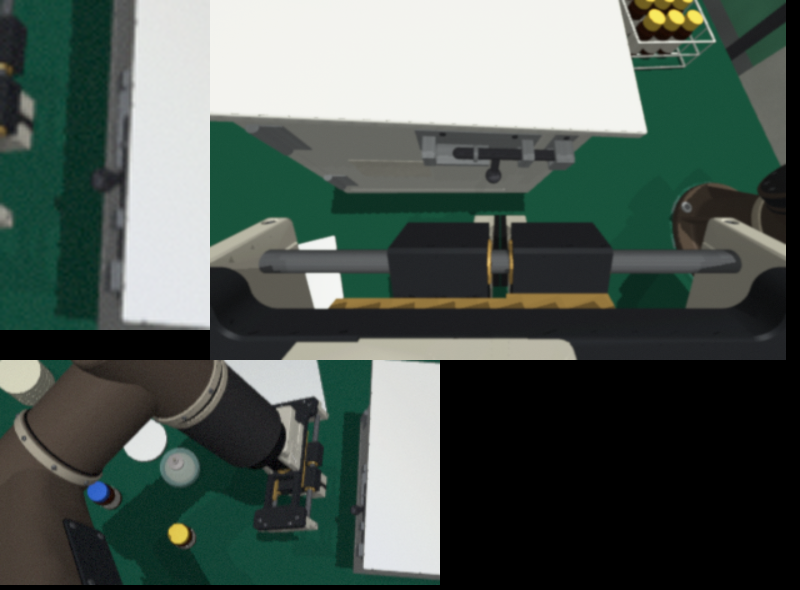

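The knob is turned down, with the ball at about top pixel (385,230) and tucked in toward the door. The door is shut, the bolt is in the keeper and the bystanders are standing in place. I press-checked the knob to its stop at 18 N, so I'm handing in.

Run:
```python
import pickle
from h import *
c=pickle.load(open("c0.pkl","rb"))["top"]
for a in (.8,1.05):
    f=.014+.03*np.cos(a);print(a,proj(c,[.704-.9907*.21+.1357*f,-.198+.1357*.21+.9907*f,.222-.03*np.sin(a)]))
from workcell import robot
print(robot.finish_job())
```

```text
0.8 (np.float64(381.79659502005916), np.float64(229.7227937347783))
1.05 (np.float64(384.27800984019484), np.float64(230.23743486354365))
the job is handed in; nothing more can be done
None
```

The door is shut, the bolt is home through its keeper and the knob is turned down to its stop. The bottles, dish and burner still stand where they were, and the job was handed in at about 18 s with no verdict returned.

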